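# Tighten the hook rail's loose wing nut with fingertip strokes

## Robot

A 6-joint arm with a two-finger parallel gripper is mounted at the origin on the work surface. World frame = base frame: x ahead of the robot, y to its left, z up, the work surface at z = 0. Lengths are in mm, angles in rad, forces in N, time in s.
With the tool pointing down it reaches from about 225 to 725 mm from the base axis. Payload 3.1 kg.
Tool frame: the origin (TCP) lies at the centre of the arm's flange, where the gripper is bolted on; the fingertips stand 173 mm ahead of it and the grasp point (between the pads) lies ahead of it (grip_point_offset is the z of the grasp point in the tool frame, in mm); z points along the fingers, y is the line along which they close (so a half turn about z gives the same grasp; the last joint's range is limited). The gripper opens to 85 mm and grips with 20 to 120 N. Pads are 22 mm wide; open, the fingers measure 114 mm over their backs; the gripper's body (76 mm by 85 mm) begins 54 mm behind the grasp point. The pads swing forward as they close: fully open they stand 13 mm farther back than shut.
Start: joints at [1.047, 0.048, 0.099, 1.622, 0, 1.443], TCP at [202.418, 484.401, 404.712] pointing down, gripper open.
Joint ranges: [-2.91, 2.91], [-0.99, 1.94], [-1.21, 1.42], [-2.12, 2.29], [-1.49, 1.47], [-3.14, 3.14]. Speed limits (rad/s): [2.79, 2.79, 3.14, 3.14, 3.14, 3.14].

## Interface

Orientations are given as a 3x3 rotation matrix whose columns are the frame's x, y, z axes.
In Python, from plant import * gives the robot as it stands. Calls block until the motion is done:
- move_pose(position, orientation): joint-space move of the TCP to a pose.
- move_straight(position, speed=150, ori=None): straight line of the TCP; ori=None keeps the orientation; speed is the mean speed in mm/s.
- move_joints(angles): joint-space move.
- gripper_to(opening, squeeze=None): finger opening in mm; squeeze is the grip in N (None keeps the last); returns when the fingers have stopped.
- sleep(seconds).
- solve_ik(position, orientation): joint angles nearest the present ones, or None.
- state(): the state.
- read_camera(name): name is "side" or "top" or "wrist"; returns a dict with "color" (400x640x3 uint8, blue, green, red), "K" (3x3 intrinsics, pixels), "rvec" (rotation vector, rad) and "tvec" (3), from world to camera coordinates, as OpenCV has them; the wrist camera has in their place "hand_eye" (4x4, takes a point from camera to tool coordinates, whose origin is the TCP and whose axes are the flange's). Camera axes: x right, y down, z forward; pixel columns grow to the right and rows downward; lengths in mm; the calibration is good to about 2 mm. A picture is of the moment at which its call begins: read the wrist's pose just before it. There is no depth.
A pose or a line that the arm cannot do raises Unreachable and nothing moves.
- sign_off(): hands the job in; it is judged then, once.
Trained networks look in a picture, given as the dict that the camera call returned (one of the last four; its "shot" number tells which), for a name from the list of things; names that differ only in an ending like _2 or _b are one class to them, and where a whole thing is asked for, a point or a joint stands for the part that bears it (a point fixed in the world has none). Each returns a list of dicts, best first, with "confidence" (0 to 1); they miss things now and then, are a little off and sometimes report something else, mostly with a low value. They report only what shows in the picture. A call takes as long as a camera call. They do not tell look-alikes from the thing itself.
- outline_of(picture, name): "mask" (400x640 bool, what is visible of it) and "xy" ([column, row] in pixels, amid what is visible of it).
The state is a dict: "t": time; "q": joint angles; "qd": joint speeds; "effort": joint torques, N m; "tcp_pos": TCP position; "tcp_rot": TCP orientation; "contact_force": force on the tool from outside, world axes, zero at the start; "ft_torque": the same for the moment, N m; "gripper_width": finger opening in mm; "grasp_force": force on a finger pad.
Only numpy, scipy, OpenCV 4.12 (cv2) and the standard library are available. Lean on these libraries where they do the work, as an engineer would, in place of code of your own. Each camera call takes 0.05 s, during which the arm holds its last target. There are 200 camera calls.

## Task

The wing nut that holds the hook rail to the nightstand has worked loose. Run it down, clockwise seen from above, until it seats and turns no further, by pushing its wings round stroke after stroke with a fingertip: do not take the nut between the fingers, and do not force it once it has seated. Leave the other things on the nightstand where they are and take the hand away when done.

Things in the scene. Friction and masses are not known exactly. Their poses are not given: they have to be found in the camera images.
- wingnut_mid (a point): Loose plain steel wing nut: point on its upright axis, 20 mm above its underside (z = 0.025 when seated, 1.5 to 2.5 mm higher at the start). Axes turn with it: x along its two opposite wings, z up. Hub radius 10 mm (foot 13 mm). Wings: upright rounded ears 6 mm thick, out to 36 mm from the axis, from 11 mm (tips; 4 mm near the hub) to 37 mm above the underside.
- wingnut (a joint): Turn of the wing nut, rad: 0 = seated (firm stop; the stud under it gives 1 degree per 4 N at a wing), negative = loose (-6.28: one turn to go). Clockwise seen from above makes it grow to 0 and lowers the nut 1.75 mm a turn. It starts 0.9 to 1.4 turns loose, turns with little friction (0.03 N m: 1 to 2 N at a wing) and stays where it is left.
- rail: Hook rail, fixed: beech board 360 mm long (y), 16 mm thick, along the far (+x) edge of the birch top, pegs and a pacifier holder on its outer side. Origin on the top (z = 0), mid-length, 45 mm in from the edge. The board's near face is 48 mm in +x from the origin and stands 22 mm above the top: little room for a finger behind the nut there; towards the robot and to both sides it is free.
- stud: Fixed upright threaded stud that carries the nut, 12 mm thick, 33 mm tall; origin on its axis at the birch top (z = 0), same x as the rail's origin, within 12 mm of it in y. Under the nut: a washer (30 mm across, upper face at z = 0.005) on the rail's steel strip, 3 mm thick, 100 mm along y, reaching 44 mm from the rail's origin towards the robot.
- jar: Lidded glass jar, 72 mm diameter, 95 mm tall, standing loose; origin at the centre of its underside. To be left alone.
- monitor: Grey baby monitor camera, ball head on a round foot, 68 mm diameter, 105 mm tall with its aerial, loose; origin at the centre of its underside. To be left alone.
- teether: Silicone teething ring, 80 mm across, 19 mm high, lying loose; origin at its centre on the underside. To be left alone.
- rattle: Beech rattle lying flat and loose, a ring with a handle along its x axis, 142 mm long, 68 mm wide over the ring (at +x), about 22 mm high; origin on the underside, near the middle. To be left alone.
Things that resemble listed ones, but are neither listed nor needed, are in the scene too. There is more than one size of the stud; the one meant has the size given above.

How it is judged:
By the outcome, as a careful person would: the job done as asked, in the order asked, and still so for the second after the job is handed in, with the robot touching nothing.
It also fails if it takes over 51 s, if anything falls off the work surface, if the arm or the gripper's body presses on something with over 40 N, if the wrist force passes 120 N, or if a joint passes its speed limit or range.

## Working session

There is one attempt and no reset: what is moved stays moved. The work goes in short steps, each a Python script; the robot and the scene stay as the last script left them, time stands still between calls to the robot, and variables do not carry over. Pictures are saved under pics/ and viewed, at most 10 in all, crops included, and the job is handed in when it is done.

```bash
mkdir -p pics; ls
python3 - <<'E'
from plant import *
import cv2,numpy as np
s=state();print(s['t'],s['tcp_pos'],s['tcp_rot'],s['gripper_width'],s['contact_force'])
try: print(grip_point_offset)
except Exception as e: print(e)
ims=[]
for c in ['top','side']:
    p=read_camera(c);ims.append(p['color'])
    print(c,p['K'],p['rvec'],p['tvec'])
    cv2.imwrite(f'pics/{c}.png',p['color'])
    np.savez(f'{c}.npz',K=p['K'],r=p['rvec'],t=p['tvec'])
    for n in ['wingnut','stud','rail','jar','monitor','teether','rattle']:
        for d in outline_of(p,n)[:4]: print(c,n,round(d['confidence'],2),d['xy'],d['mask'].sum())
print(state()['t'])
E
```

```text
pics
0.0 [202.31725296 484.22046725 403.52178244] [[-9.22664981e-01  3.85600763e-01 -1.17676760e-03]
 [ 3.85602437e-01  9.22662820e-01 -2.01999838e-03]
 [ 3.06846795e-04 -2.31754622e-03 -9.99997267e-01]] 85.49519759475886 [-0.09573307  0.5093258  -0.13381478]
154.70000000000002
top [[384.04128262   0.         322.63684233]
 [  0.         384.04128262 200.82043895]
 [  0.           0.           1.        ]] [ 2.18921163 -2.13930987  0.15662813] [ 36.16752042 489.95461151 833.48070402]
top wingnut 0.55 [308.2, 154.5] 138
top wingnut 0.5 [197.4, 249.3] 267
top stud 0.74 [199.2, 250.6] 462
top stud 0.69 [308.6, 153.3] 190
top stud 0.59 [309.8, 206.4] 99
top stud 0.39 [360.3, 229.5] 670
top rail 0.93 [297.6, 134.2] 3371
top jar 0.96 [264.5, 235.6] 986
top monitor 0.69 [389.2, 169.2] 851
top teether 0.85 [206.4, 162.6] 632
top rattle 0.9 [360.2, 231.3] 709
side [[415.52522303   0.         316.42373745]
 [  0.         415.52522303 201.51418897]
 [  0.           0.           1.        ]] [ 2.15796942 -0.44488732  0.23148412] [-435.39627445  191.42845274  653.87229843]
side wingnut 0.61 [226.8, 162.8] 248
side wingnut 0.57 [352.8, 194.8] 340
side wingnut 0.49 [308.0, 219.3] 73
side stud 0.91 [222.5, 163.0] 319
side stud 0.8 [355.8, 198.3] 339
side stud 0.62 [308.4, 218.1] 166
side rail 0.82 [366.0, 205.1] 2094
side jar 0.68 [252.6, 185.9] 1658
side monitor 0.65 [383.5, 248.2] 1717
side teether 0.64 [297.6, 163.1] 377
side rattle 0.81 [302.1, 261.9] 1167
side rattle 0.56 [257.0, 186.8] 1560
0.8
```

View pics/top.png

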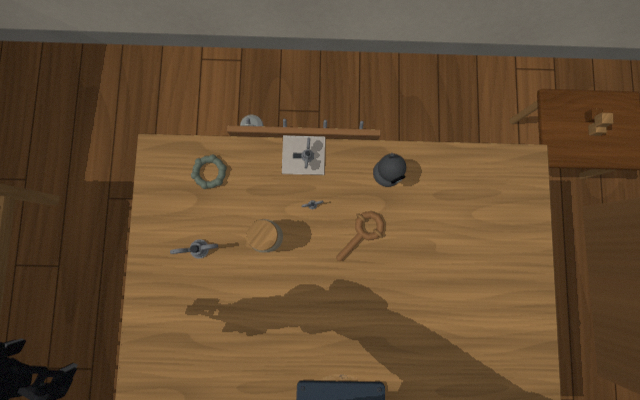

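View pics/side.png

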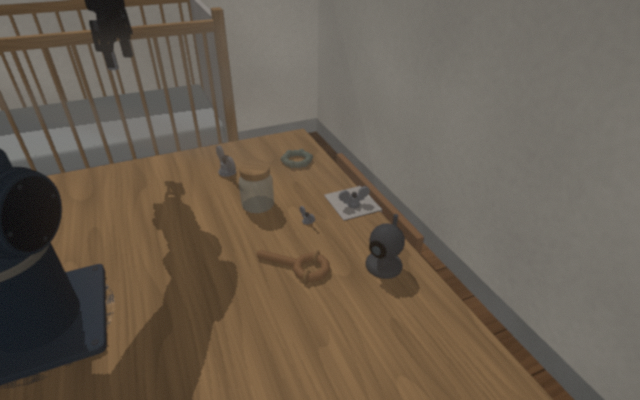

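Three wing nuts appear in the top view: (308,154) sits on the steel strip beside the rail. (197,249) is larger and (312,205) smaller, and both stand alone on the wood. The one at (308,154) fits because it holds the rail. Next I compute positions and confirm with the wrist camera.

```bash
cat > h.py <<'E'
from plant import *
import cv2,numpy as np
def ray(px,K,R,t,z):
    d=R.T@np.linalg.inv(K)@np.array([px[0],px[1],1.]); c=-R.T@t
    return c+d*(z-c[2])/d[2]
def fixed(px,cam,z):
    f=np.load(cam+'.npz'); return ray(px,f['K'],cv2.Rodrigues(f['r'])[0],f['t'],z)
def down(a):  # tool y axis at angle a in world, z down
    y=np.array([np.cos(a),np.sin(a),0]); z=np.array([0,0,-1.]); return np.column_stack([np.cross(y,z),y,z])
def wristcam(s,p):
    T=np.eye(4);T[:3,:3]=s['tcp_rot'];T[:3,3]=s['tcp_pos']
    M=np.linalg.inv(T@p['hand_eye']); return M[:3,:3],M[:3,3]
E
python3 - <<'E'
from h import *
for n,px,z in [('nut',(308.2,154.5),25),('big',(198,250),20),('small',(312,205),12),('jar',(264.5,235.6),90),('mon',(389,169),60),('teether',(206,162.6),10),('rattle',(360,231),10),('strip corner',(283,136),3),('c2',(282,174),3),('c3',(325,175),3),('rail end',(229,132),22),('rail end2',(379,137),22)]:
    print(n,fixed(px,'top',z).round())
for n,px,z in [('nut',(352.8,198),25)]: print(n,fixed(px,'side',z).round())
p=read_camera('wrist');print(p['hand_eye'].round(2),p['K'])
for a in (0,np.pi/2,-np.pi/2,np.pi,.8,-.8):
  for x in(600,560):
    q=solve_ik([x,10,300],down(a)); print(a,x,None if q is None else np.round(q,2))
E
```

```text
nut [596.  83.  25.]
big [373. 322.  20.]
small [481.  71.  12.]
jar [406. 167.  90.]
mon [559. -97.  60.]
teether [574. 320.  10.]
rattle [424. -40.  10.]
strip corner [645. 144.   3.]
c2 [553. 143.   3.]
c3 [554.  43.   3.]
rail end [645. 267.  22.]
rail end2 [643. -81.  22.]
nut [593.  79.  25.]
[[ 0.   -0.96 -0.27 66.65]
 [ 1.    0.   -0.   -0.15]
 [ 0.   -0.27  0.96 29.95]
 [ 0.    0.    0.    1.  ]] [[320.15362012   0.         319.20097779]
 [  0.         320.15362012 197.02562751]
 [  0.           0.           1.        ]]
0 600 [-0.1   0.24  0.11  1.44  0.    1.48]
0 560 [-0.1   0.14 -0.01  1.42  0.    1.47]
1.5707963267948966 600 [-0.1   0.24  0.11  1.44  0.   -0.1 ]
1.5707963267948966 560 [-0.1   0.14 -0.01  1.42  0.   -0.1 ]
-1.5707963267948966 600 [-0.1   0.24  0.11  1.44  0.    3.05]
-1.5707963267948966 560 [-0.1   0.14 -0.01  1.42  0.    3.04]
3.141592653589793 600 [-0.1   0.24  0.11  1.44  0.   -1.67]
3.141592653589793 560 [-0.1   0.14 -0.01  1.42  0.   -1.67]
0.8 600 [-0.1   0.24  0.11  1.44  0.    0.68]
0.8 560 [-0.1   0.14 -0.01  1.42  0.    0.67]
-0.8 600 [-0.1   0.24  0.11  1.44  0.    2.28]
-0.8 560 [-0.1   0.14 -0.01  1.42  0.    2.27]
```

Run:
```python
from h import *
move_pose([640,82,265],down(np.pi/2)); gripper_to(0)
sleep(.3)
s=state();p=read_camera('wrist');print(s['t'],s['tcp_pos'],s['gripper_width'],s['contact_force'],s['q'])
R,t=wristcam(s,p);np.savez('w.npz',K=p['K'],r=cv2.Rodrigues(R)[0],t=t)
for n in ['wingnut','stud','rail']:
    for d in outline_of(p,n)[:3]:
        m=d['mask'];ys,xs=np.nonzero(m);print(n,d['confidence'],d['xy'],m.sum(),xs.min(),xs.max(),ys.min(),ys.max(), fixed(d['xy'],'w',25).round(1))
        if n=='wingnut': np.save('mask.npy',m)
cv2.imwrite('pics/w1.png',p['color'])
```

```text
4.1 [640.00789245  81.97507263 264.98606196] -0.2560093630296141 [1.07576166 0.07247478 0.18065379] [2.35183463e-02 3.73203728e-01 1.98990137e-01 1.39660465e+00
 1.31305863e-05 2.35550981e-02]
wingnut 0.89 [327.7, 143.6] 1650 308 344 95 208 [595.4  86.9  25. ]
stud 0.66 [324.3, 149.5] 2129 305 346 96 208 [599.3  84.7  25. ]
rail 0.71 [350.1, 209.5] 33226 87 592 83 259 [640.4 102.6  25. ]
```

View pics/w1.png

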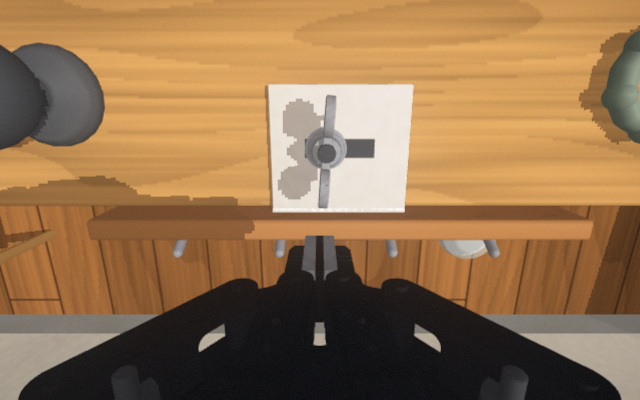

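The nut at (327,150) sits on the pale strip against the rail. Its wings point at (331,97), towards the robot, and (323,208), towards the rail. A crop will confirm it, along with numbers.

Run:
```python
from h import *
im=cv2.imread('pics/w1.png');cv2.imwrite('pics/w1c.png',cv2.resize(im[75:260,255:425],None,fx=3.2,fy=3.2,interpolation=2))
a,b=fixed((331,97),'w',33),fixed((323,208),'w',33);d=a-b
print(a,b,(a+b)/2,np.hypot(*d[:2]),np.degrees(np.arctan2(d[1],d[0])))
print('stud top',fixed((326.5,153),'w',33))
for q in [(269,85),(412,85),(405,211),(273,211)]: print(fixed(q,'w',3).round(1))
print('rail face',fixed((90,207),'w',22).round(1),fixed((591,206),'w',22).round(1))
```

```text
[566.74058183  88.43438005  33.        ] [636.83120999  83.83549293  33.        ] [601.78589591  86.13493649  33.        ] 70.24134052443453 176.24600785487067
stud top [600.4770444   85.92813457  33.        ]
[557.9  46.9   3. ]
[557.9 144.9   3. ]
[648.7 146.6   3. ]
[648.7  46.1   3. ]
rail face [639.6 -78.4  22. ] [638.8 270.4  22. ]
```

View pics/w1c.png

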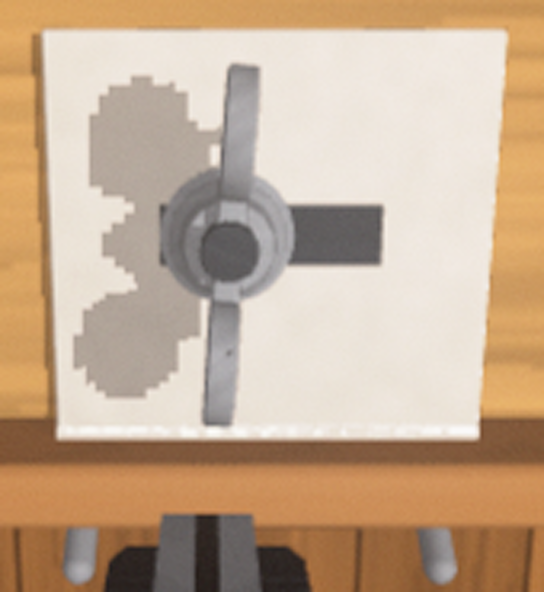

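The crop confirms it: 70 mm span, on the strip, axis at about (600.5, 86), near wing at 176°. I'll do the first stroke with the closed fingertip behind the near wing.

```bash
cat >> h.py <<'E'
C=np.array([600.5,86.]); Z=197.
def pose(th,off,z=Z,r=27):
    t=np.radians(th);u=np.array([np.cos(t),np.sin(t)]);v=np.array([-u[1],u[0]])
    return np.r_[C+r*u+off*v,z],down(t-np.pi/2),v
def push(th,f0):
    v=pose(th,0)[2];f=state()['contact_force']-f0
    return f[:2]@v, np.hypot(*f[:2])
def approach(th,off=21):
    p,o,_=pose(th,off,Z+35); move_pose(p,o)
    p,o,_=pose(th,off); move_straight(p,100); sleep(.1)
    return state()['contact_force']
def sweep(a,b,step,f0,off=11,speed=50,lim=6):
    """push the wing from angle a down to b; True when it has seated"""
    th=a
    while th>b:
        th=max(b,th-step);p,o,_=pose(th,off);move_straight(p,speed,o)
        f=push(th,f0)
        if max(f)>lim: print('stop',th,f,state()['t']);return True,th
        if round(th)%10==0: print(round(th),round(f[0],1),round(f[1],1),round(state()['t'],2))
    return False,th
def lift(th,off=15):
    p,o,_=pose(th,off);move_straight(p,80,o); p,o,_=pose(th,off,Z+35); move_straight(p,150,o)
E
python3 - <<'E'
from h import *
print(state()['t'])
f0=approach(176);print(state()['t'],f0)
p,o,_=pose(176,12);move_straight(p,50,o);print(push(176,f0),state()['t'])
print(sweep(176,90,8,f0))
lift(90);print(state()['t'])
s=state();p=read_camera('wrist')
cv2.imwrite('pics/w2.png',p['color']);R,t=wristcam(s,p);np.savez('w.npz',K=p['K'],r=cv2.Rodrigues(R)[0],t=t)
p=read_camera('top');cv2.imwrite('pics/t2.png',cv2.resize(p['color'][110:210,250:370],None,fx=5,fy=5,interpolation=2))
E
```

```text
4.3
5.3083 [ 0.30518489 -0.2414392   0.84418204]
(np.float64(0.6822262903658984), np.float64(0.7601332239622072)) 5.6417
160 -0.1 0.1 6.22
120 1.0 1.3 7.68
90 1.2 1.2 8.82
(False, 90)
9.45
```

View pics/w2.png

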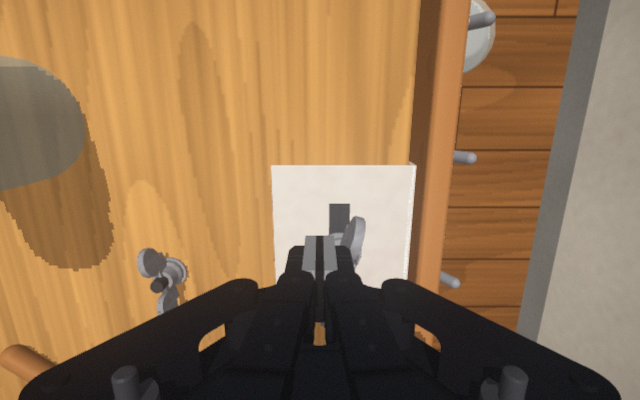

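The wing followed to about 90°: its tip shows at (357,225), just ahead of the finger, and push forces were about 1 N. The next full stroke is coarse, then one with fine steps after about 0.85 turn in total.

Run:
```python
from h import *
f0=approach(272);print(state()['t'],f0)
p,o,_=pose(272,12);move_straight(p,60,o);print(push(272,f0))
r=sweep(272,90,10,f0,speed=60);print(r)
if not r[0]:
    lift(90)
    f0=approach(272);print(state()['t'],f0)
    p,o,_=pose(272,12);move_straight(p,60,o);print(push(272,f0))
    r=sweep(272,232,8,f0)
    if not r[0]: r=sweep(232,200,2,f0,speed=25)
print(r,state()['t'])
```

```text
12.9 [ 0.11276737 -0.36645468  0.06348681]
(np.float64(-0.13235196337650046), np.float64(0.8642388580319601))
90 1.0 1.0 19.3
(False, 90)
23.2833 [0.26611564 0.47932752 0.81667001]
(np.float64(0.027425382046465965), np.float64(0.2729150902870076))
240 1.1 1.8 24.75
230 1.5 2.8 25.29
220 1.9 2.2 26.54
210 1.9 2.0 27.79
200 1.2 2.2 29.04
(False, 200) 29.0417
```

Run:
```python
from h import *
f0=np.array([.27,.48,.8]);th=200.;n=0;hist=[]
while th>32 and state()['t']<46.5:
    step=1 if hist and hist[-1]>3.3 else 3
    th-=step;p,o,_=pose(th,11);move_straight(p,40,o)
    f=push(th,f0);hist.append(f[0])
    if max(f)>6.5:print('seated?',th,f);break
print(th,state()['t'],np.round(hist,1))
```

```text
seated? 110.0 (np.float64(7.153554131752881), np.float64(7.156255181756852))
110.0 37.0417 [1.3 1.  0.4 1.4 1.9 1.8 1.3 1.6 1.7 1.6 0.9 2.  2.6 1.5 1.9 1.2 1.9 2.
 1.8 1.9 1.5 1.7 1.  1.3 1.1 1.6 2.1 2.3 4.6 5.1 6.2 7.2]
```

Force rose steadily from 1.5 to 7 N at about 1.19 turns in total, so the nut has seated. I'll back off, clear the hand and look once.

Run:
```python
from h import *
p,o,_=pose(110,18);move_straight(p,80,o);p[2]=Z+45;move_straight(p,150)
move_pose([480,86,330],down(np.pi/2));sleep(.3)
s=state();print(s['t'],s['contact_force'])
p=read_camera('wrist');R,t=wristcam(s,p);np.savez('w.npz',K=p['K'],r=cv2.Rodrigues(R)[0],t=t)
cv2.imwrite('pics/w3.png',p['color'])
p=read_camera('top');
for n in ['jar','monitor','teether','rattle']: print(n,outline_of(p,n)[0]['xy'])
```

```text
39.1833 [-1.02851271 -0.792512    0.07141008]Traceback (most recent call last):
  File "<stdin>", line 8, in <module>
IndexError: list index out of range
```

View pics/w3.png

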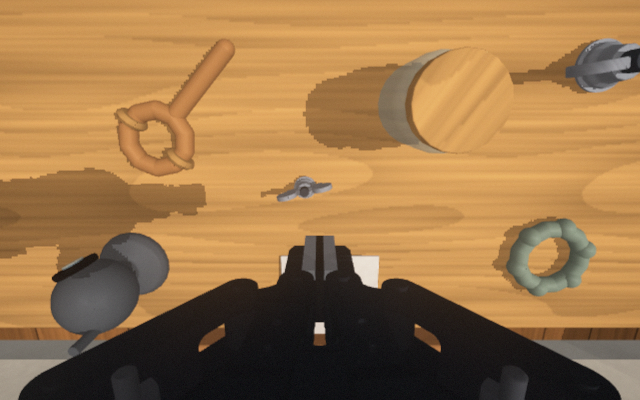

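Run:
```python
from h import *
p=read_camera('side');im=p['color'].copy();f=np.load('side.npz')
for a in (110,290):
    t=np.radians(a);q=cv2.projectPoints(np.array([[C[0]+36*np.cos(t),C[1]+36*np.sin(t),30.]]),f['r'],f['t'],f['K'],None)[0].ravel();print(a,q)
cv2.imwrite('pics/s3.png',cv2.resize(im[160:240,300:420],None,fx=5,fy=5,interpolation=2))
print(state()['t'])
```

```text
110 [342.3212451  186.87240647]
290 [367.10075292 200.73570617]
39.3833
```

View pics/s3.png

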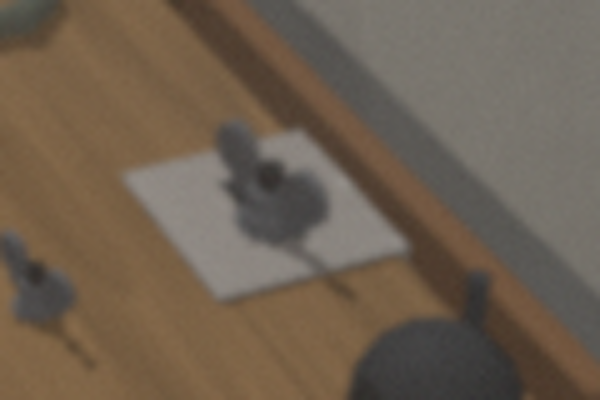

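The side view shows the nut on its strip with the hand clear. Jar, monitor, teether and rattle are where they were. I'm handing in.

```bash
python3 -c "
from plant import *
print(sign_off())"
```

```text
the job is handed in; nothing more can be done
None
```

I ran the wing nut down clockwise about 1.19 turns, until the push rose from about 1.5 N to 7 N and I took it as seated. I stopped there, the hand is clear, nothing else was moved as far as the pictures show, and the job was handed in at about 39 s of the 51 s. That it is seated rests on the force rise alone: I had no close view of the nut afterwards.

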